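Clamp the carved figure with the ratchet wrench

ROBOT

A 6-joint arm with a two-finger parallel gripper is mounted at the origin on the work surface. World frame = base frame: x ahead of the robot, y to its left, z up, the work surface at z = 0. Lengths are in m, angles in degrees, forces in N, time in s.
With the tool pointing down it reaches from about 0.425 to 0.925 m from the base axis. Payload 12.5 kg.
Tool frame: the origin (TCP) lies on the centre line of the jaws, within the pads' length; the fingertips stand 22 mm ahead of it and the grasp point (between the pads) lies 3 mm ahead of it; z points along the fingers, y is the line along which they close (so a half turn about z gives the same grasp; the last joint's range is limited). The gripper opens to 85 mm and grips with 20 to 120 N. Pads are 22 mm wide; open, the fingers measure 114 mm over their backs; the gripper's body (76 mm by 85 mm) begins 54 mm behind the grasp point. The pads swing forward as they close: fully open they stand 13 mm farther back than shut.
Start: joints at [61.673, 28.126, 89.318, -0, 62.55, -6.05], TCP at [0.237, 0.578, 0.253] pointing down, gripper open.
Joint ranges: [-177.58, 177.58], [-47.91, 125.51], [2.72, 160], [-65.01, 245.01], [3.68, 167.84], [-153.87, 153.87]. Speed limits (degrees/s): [127.2, 127.2, 159.86, 180, 180, 180].

INTERFACE

Orientations are given as [roll, pitch, yaw] about the fixed x, y, z axes, in that order (R = Rz(yaw) Ry(pitch) Rx(roll)).
In Python, from workcell import bot gives the robot as it stands.
- The arm moves only by the tool send_rows, never from a script. Its argument "rows" is text: rows parted by semicolons, each of 5 numbers parted by spaces: the opening, from -1 (shut) to 1 (fully open), then the shift along the tool's x, y, z as a fraction of full scale, then the turn about the tool's z as a fraction of full scale. In form: gripper x y z spin; .... A call has 1 to 20 rows; each row shifts and turns the commanded pose from where the row before left it, along the tool's axes as they then stand; what a row does not reach is not made up. Full scale, the value 1, is 20 mm for a shift and 0.1 rad for a turn. A row lasts 1/12 s, in which the tool goes at most 41.7 mm and 7.16 degrees, less where a joint would pass 70% of its speed; a pose out of reach is approached as far as the arm can. A call with a number of a shift or a turn outside -1 to 1 is refused whole. A call with a gripper value outside its range is refused whole. The fingers move at their own pace and stop on an object; "grip_force" is the grip in N (left out, the last holds). Time passes only in rows, so rows that do not move let the fingers close. It gives the time, the measured TCP pose, the force, the opening and the grip force at its end, in the units of the state.
- bot.get_obs(): the state, without advancing time (a new reading comes with each control period).
- bot.snapshot(name): name is "scene" or "top" or "wrist"; returns (picture, depth): 480x640x3 uint8, blue, green, red; 480x640 float32, m along the optical axis (not along the pixel's ray), 0 where there is no reading.
- bot.camera_info(name): a dict with "vfov" (degrees; the focal length in pixels is half the picture's height over the tangent of half this angle, whatever the lens; pixels are square), "cx", "cy" (the principal point, pixels), "cam_to_world" (4x4, takes a point from camera to world coordinates); the wrist camera has in their place "hand_eye" (4x4, takes a point from camera to tool coordinates, whose origin is the TCP and whose axes are the flange's). Camera axes: x right, y up, looking along -z (the intrinsics and any distortion apply to the point x, -y, -z); pixel columns grow to the right and rows downward; lengths in m; the calibration is good to about 2 mm. A picture is of the moment at which its call begins: read the wrist's pose just before it. camera_info takes no time and is no camera call.
- bot.job_done(): hands the job in; it is judged then, once.
The state is a dict: "time_s": time; "q": joint angles; "qd": joint speeds; "effort": joint torques, N m; "eef_pos": TCP position; "tool_rot": TCP orientation; "ft_force": force on the tool from outside, world axes, zero at the start; "torque": the same for the moment, N m; "opening": finger opening in m; "finger_force": force on a finger pad.
Only numpy, scipy, OpenCV 4.12 (cv2) and the standard library are available. Lean on these libraries where they do the work, as an engineer would, in place of code of your own. Each camera call takes 0.05 s, during which the arm holds its last target. There are 200 camera calls.

TASK

Stand the small carved figure with the square wooden foot upright on the bed of the bench clamp, squarely between the two wooden jaws and in the middle of their width, and let go of it. Then swing the clamp's ratchet wrench back and forth until the sprung jaw has closed on the foot and holds it firmly, about 80 N, without crushing it (never 130 N). Leave the figure standing there clamped, and do not disturb the other goods on the counter.

Things in the scene. Friction and masses are not known exactly. Their poses are not given: they have to be found in the camera images.
- figure: Carved light-wood animal, about 0.35 kg: square foot 60 x 60 mm (hand cut, good to a millimetre or so), 35 mm high; block-like torso 40 mm (its x) by 36 mm (its y), 35 to 86 mm high; round head 38 mm across; 121 mm tall with ears. Origin: centre of the underside, z up; muzzle to -x. Any side of the foot may face the jaws. Starts upright on the counter left or right of the clamp
- clamp: Grey steel bench clamp, bolted down; bed plate 110 (x) by 320 (y) mm, its top, on which the figure is to stand, at z = 20 mm. Origin: centre of the underside. The jaws are 90 mm wide in x, centred on x = 0, tops at z = 55 mm, with the gap between them from y about +30 mm to +111 mm. Housing 80 x 80 mm, top at z = 60 mm, around the vertical spindle at x = 0, y = -100 mm
- pad: Wooden face of the moving jaw, 90 x 14 x 34 mm. Origin: middle of the lower edge of its gripping face, which looks to +y of the clamp; starts at y = 30 mm of the clamp. Moves to +y 12 mm per radian of spindle turn; cannot be pushed by hand. Springs behind it: once the foot is pinched, about 14 N more squeeze per mm of jaw travel; spindle friction keeps about 80 N of it when the wrench is let go
- stop: Fixed wooden jaw opposite the pad, 90 x 30 x 34 mm, pegged on the bed at a place that varies by 10 mm. Origin: centre of its underside; its gripping face is 15 mm from there towards -y of the clamp. The opening is 16 to 26 mm wider than the foot
- wrench_grip (a point): Middle of the black rubber grip of the ratchet wrench, 140 mm from the spindle axis, 73 mm above the counter; x axis from grip to spindle. The wrench lies level, captive on the spindle: round steel head 76 mm across, bar, then the grip 100 mm long (100 to 200 mm from the axis), 22 mm wide, 20 mm high, with free space beside it and 63 mm beneath
- wrench (a joint): Wrench angle, rad: 0 along -x of the clamp, grows clockwise from above (grip moves to +y of the clamp), stops at -0.5 and 0.5. Growing is the working stroke: after up to 0.4 rad of play the ratchet turns the spindle, taking 1.2 N m (8.6 N at mid-grip) while the jaw runs free, plus 0.012 N m per newton of squeeze (15 N at 80 N, 20 N at 130 N). The return slips with 1 to 2 N
- vase_figure: Bystander: turned dark-wood figure, round foot of 52 mm, 114 mm tall, standing on the other side of the clamp from the square-footed one
- brass_bowl: Bystander: small brass bowl, 72 mm across, 38 mm high
- bangle_a: Bystander: dark wooden bangle lying flat, 68 mm across, 14 mm high
- bangle_b: Bystander: white bangle lying flat, 68 mm across, 14 mm high
- tea_cup: Bystander: white tea cup without handle, 64 mm across, 50 mm high
Not all that is in view belongs to the job. Leave any blue or pink look-alike of the figure alone.

How it is judged:
By the outcome, as a careful person would: the job done as asked, in the order asked, and still so for the second after the job is handed in, with the robot touching nothing.
It also fails if it takes over 72 s, if anything falls off the work surface, if the arm or the gripper's body presses on something with over 40 N, if the wrist force passes 120 N, or if a joint passes its speed limit or range.

## Working session

There is one attempt and no reset: what is moved stays moved. The work goes in short steps, Python scripts to look and compute and a tool call to move; the robot and the scene stay as the last step left them, time stands still between calls to the robot, and variables do not carry over. Pictures are saved under pics/ and viewed, at most 10 in all, crops included, and the job is handed in when it is done.

Besides the shell and the picture viewer there is one more tool, called after "Call:" as a command line: name --argument value ..., lists and objects as JSON in quotes. send_rows: Moves the arm, as the interface text tells. Its arguments: {"type":"object","properties":{"rows":{"type":"string"},"grip_force":{"type":"number"}},"required":["rows"]}

```bash
mkdir -p pics; ls; cat > h.py <<'E'
import numpy as np, cv2
from workcell import bot
def cloud(name):
    o=bot.get_obs(); im,d=bot.snapshot(name); c=bot.camera_info(name)
    f=240/np.tan(np.radians(c['vfov'])/2)
    v,u=np.mgrid[:480,:640]
    P=np.stack([(u-c['cx'])/f*d,-(v-c['cy'])/f*d,-d,np.ones_like(d)],-1)
    if 'cam_to_world' in c: T=np.array(c['cam_to_world'])
    else:
        from scipy.spatial.transform import Rotation as R
        T=np.eye(4); T[:3,:3]=R.from_euler('xyz',o['tool_rot'],degrees=True).as_matrix(); T[:3,3]=o['eef_pos']; T=T@np.array(c['hand_eye'])
    W=(P@T.T)[...,:3]; W[d==0]=np.nan
    return im,d,W
E
python3 - <<'E'
from h import *
o=bot.get_obs(); print(o)
for n in ['scene','top']:
    im,d,W=cloud(n); cv2.imwrite(f'pics/{n}1.png',im); np.save(f'{n}1.npy',W); c=bot.camera_info(n); print(n,{k:v for k,v in c.items()},(d==0).mean())
print(bot.camera_info('wrist'))
E
```

```text
pics
{'time_s': 0.0, 'q': array([ 6.16740374e+01,  2.81642578e+01,  8.93540972e+01, -1.32296326e-03,
        6.25503931e+01, -6.05298920e+00]), 'qd': array([ 0.02695521,  0.02737564,  0.04118119, -0.08305424,  0.01084482,
       -0.00311902]), 'effort': array([ 2.14858039e-03, -6.18460250e+01, -2.61603606e+01, -1.69935413e-05,
        4.00728968e-03, -2.97707160e-06]), 'eef_pos': array([0.23678302, 0.57815354, 0.25270266]), 'tool_rot': array([-1.79931511e+02, -6.08261473e-03,  1.57727634e+02]), 'ft_force': array([ 0.23195622, -0.77357751,  1.35354019]), 'torque': array([ 0.01235289,  0.02578427, -0.02963916]), 'finger_force': 0.0, 'opening': 0.08541326267088754}
scene {'vfov': 50.04840485968531, 'cx': 310.66594682657785, 'cy': 231.0142634502196, 'cam_to_world': array([[-0.28363419, -0.79585119,  0.53495096,  1.07033557],
       [ 0.95891062, -0.231619  ,  0.16383854,  0.1967295 ],
       [-0.00648629,  0.55944037,  0.82884522,  0.91658105],
       [ 0.        ,  0.        ,  0.        ,  1.        ]])} 0.004111328125
top {'vfov': 54.040705491778056, 'cx': 322.8212153995931, 'cy': 237.7739182470679, 'cam_to_world': array([[-0.00942381,  0.98271112, -0.1849055 ,  0.26945602],
       [-0.99992205, -0.01077556, -0.00630692,  0.03798829],
       [-0.00819035,  0.18483165,  0.98273607,  1.24223292],
       [ 0.        ,  0.        ,  0.        ,  1.        ]])} 0.0038444010416666665
{'vfov': 62.73290371879383, 'cx': 320.7398595304452, 'cy': 235.8544931620906, 'hand_eye': array([[ 9.43218848e-04,  9.64415379e-01,  2.64390027e-01,
         6.76687945e-02],
       [ 9.99999538e-01, -9.58878799e-04, -6.98246912e-05,
         2.72638009e-04],
       [ 1.86177986e-04,  2.64389971e-01, -9.64415838e-01,
        -1.20892651e-01],
       [ 0.00000000e+00,  0.00000000e+00,  0.00000000e+00,
         1.00000000e+00]])}
```

View pics/scene1.png

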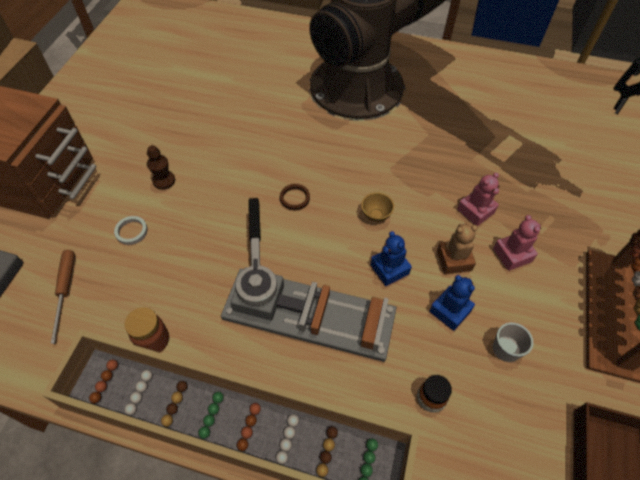

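View pics/top1.png

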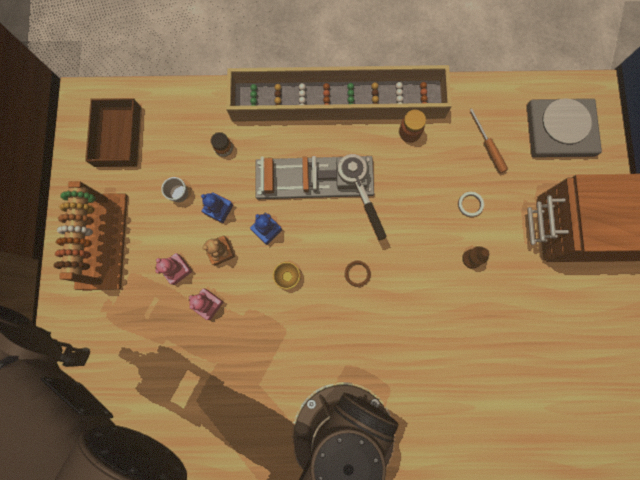

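Scene view: the wooden figure with the square foot is at (458,247), amid blue look-alikes at (392,258) and (455,300), and pink ones at (481,197) and (520,242). The dark vase figure is at (160,167). Only the light-wood one fits the description (top view: (218,250)). The clamp is at (308,310), with the wrench grip at (254,217). I'll confirm with a crop and measure.

```bash
python3 - <<'E'
from h import *
im=cv2.imread('pics/top1.png'); s=cv2.imread('pics/scene1.png')
a=cv2.resize(im[140:300,150:400],None,fx=3.0,fy=3.0,interpolation=cv2.INTER_CUBIC)
a=cv2.resize(a,(470,300)); b=cv2.resize(s[170:350,220:550],(640,349),interpolation=cv2.INTER_CUBIC)[:, :]
c=cv2.resize(s[205:285,425:495],(300,343))[:300]
cv2.imwrite('pics/crop1.png',np.vstack([np.hstack([a,c]),cv2.resize(s[170:290,220:528],(770,300),interpolation=cv2.INTER_CUBIC)]))
W=np.load('top1.npy'); S=np.load('scene1.npy')
hs=cv2.cvtColor(im,cv2.COLOR_BGR2HSV)
def p(n,u,v,A=W): print(n,np.round(np.nanmedian(A[v-1:v+2,u-1:u+2].reshape(-1,3),0),4))
for n,u,v in [('figtop',216,245),('blue',265,222),('blue2',213,203),('pink1',172,268),('pink2',205,303),('bowl',287,275),('cup',174,190),('spindle',352,168),('grip',375,221),('gripend',382,236),('stop',266,177),('pad',307,173),('bangle',357,262),('jar',413,123),('vase',475,257),('table',300,330)]: p(n,u,v)
# all above-table points around the figure, both cams
for nm,A in (('top',W),('scene',S)):
    q=A.reshape(-1,3)
    m=(np.hypot(q[:,0]-np.nanmedian(A[244:247,215:218,0]) if nm=='top' else q[:,0]-fx, q[:,1]-(np.nanmedian(A[244:247,215:218,1]) if nm=='top' else fy))<.05)&(q[:,2]>.012)
    if nm=='top': fx,fy=np.nanmedian(A[244:247,215:218],(0,1))[:2]
    f=q[m]
    for lo,hi in ((.025,.045),(.06,.085),(.09,.13)):
        g=f[(f[:,2]>lo)&(f[:,2]<hi)]
        if len(g)>8: print(nm,lo,len(g),cv2.minAreaRect((g[:,:2]*1000).astype(np.float32)),g.mean(0))
    # bed plate + jaws
    m=(q[:,2]>.012)&(q[:,2]<.028)&(q[:,0]>.5)&(q[:,0]<.75)&(q[:,1]<.26)&(q[:,1]>-.08); g=q[m]
    print(nm,'bed',len(g),cv2.minAreaRect((g[:,:2]*1000).astype(np.float32)),np.median(g[:,2]))
E
```

```text
figtop [0.4671 0.3063 0.1117]
blue [0.5213 0.1865 0.12  ]
blue2 [0.5728 0.3171 0.1116]
pink1 [0.4154 0.4208 0.0821]
pink2 [0.328  0.3334 0.0879]
bowl [0.4032 0.1414 0.0051]
cup [0.639  0.4516 0.0051]
spindle [ 0.6653 -0.0308  0.0959]
grip [ 0.5295 -0.0862  0.0843]
gripend [ 0.4903 -0.1031  0.0816]
stop [0.6589 0.1941 0.0518]
pad [0.6689 0.0858 0.0516]
bangle [ 0.4343 -0.0433  0.0131]
jar [ 0.7906 -0.1935  0.0846]
vase [ 0.4363 -0.3339  0.0754]
table [ 0.2607  0.1075 -0.0012]
top 0.025 249 ((469.5404968261719, 320.8837585449219), (60.04579162597656, 59.77412796020508), 24.599140167236328) [0.46347722 0.3100728  0.03494667]
top 0.06 55 ((467.27484130859375, 312.6673278808594), (29.302845001220703, 45.35415267944336), 77.93396759033203) [0.46569777 0.30914104 0.07464309]
top 0.09 210 ((466.2071228027344, 319.60107421875), (36.01227951049805, 38.61802673339844), 73.06131744384766) [0.46372576 0.31714806 0.11056387]
top bed 2471 ((613.5345458984375, 78.587158203125), (224.05191040039062, 318.96844482421875), 0.5972217321395874) 0.019983622341058105
scene 0.025 472 ((469.1575927734375, 318.4979553222656), (62.40790557861328, 59.94858932495117), 25.268163681030273) [0.48311299 0.31497052 0.03387436]
scene 0.06 254 ((478.01519775390625, 316.093017578125), (47.04155731201172, 28.48457145690918), 70.67588806152344) [0.48132881 0.3174068  0.07495616]
scene 0.09 341 ((467.572265625, 316.1749572753906), (40.4453125, 35.75484848022461), 54.185691833496094) [0.47286348 0.31795896 0.10900565]
scene bed 5119 ((626.8384399414062, 78.94920349121094), (196.88150024414062, 321.53564453125), 1.2692656517028809) 0.0194129599193954
```

View pics/crop1.png

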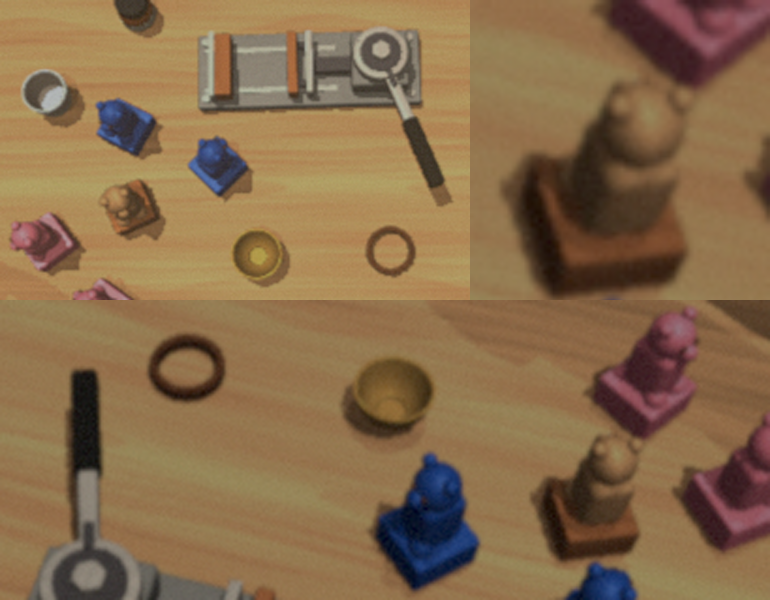

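The crop shows the light-wood figure on its square brown foot, right-hand panel around (590,230). It is the target. Moving above it for a close wrist look.

Call:
send_rows --rows "1 -0.98 -0.475 0 0; 1 -0.98 -0.475 0 0; 1 -0.98 -0.475 0 0; 1 -0.98 -0.475 0 0; 1 -0.98 -0.475 0 0; 1 -0.98 -0.475 0 0; 1 -0.98 -0.475 0 0; 1 -0.98 -0.475 0 0; 1 -0.98 -0.475 0 0; 1 -0.98 -0.475 0 0; 1 -0.98 -0.475 0 0; 1 -0.98 -0.475 0 0; 1 -0.98 -0.475 0 0; 1 -0.98 -0.475 0 0; 1 -0.98 -0.475 0 0; 1 -0.98 -0.475 0 0; 1 0 0 0 0; 1 0 0 0 0; 1 0 0 0 0" --grip_force 40

```text
time_s: 1.68
eef_pos: [0.4691, 0.319, 0.2531]
tool_rot: [-180.0, -0.0, 157.7]
ft_force: [-0.5, -0.5, -0.5]
opening: 0.0854
finger_force: 0.0
```

```bash
python3 - <<'E'
from h import *
o=bot.get_obs(); print(o['time_s'],o['eef_pos'],o['tool_rot'])
im,d,W=cloud('wrist'); np.save('w1.npy',W); cv2.imwrite('pics/w1.png',im)
q=W.reshape(-1,3); print('table',np.nanmedian(q[(abs(q[:,2])<.01),2]))
q=q[np.hypot(q[:,0]-.469,q[:,1]-.319)<.05]
for lo,hi in ((.028,.042),(.045,.078),(.09,.105),(.105,.118),(.118,.135)):
    g=q[(q[:,2]>lo)&(q[:,2]<hi)]
    if len(g)>8: print(lo,len(g),cv2.minAreaRect((g[:,:2]*1000).astype(np.float32)),g.mean(0))
# clamp from the first views
for nm in('top','scene'):
    A=np.load(nm+'1.npy').reshape(-1,3)
    for lo,hi,y0,y1,n in((.044,.062,.05,.16,'pad'),(.044,.062,.165,.24,'stop'),(.015,.025,.10,.26,'bed+y'),(.09,.11,-.07,.02,'nut'),(.072,.095,-.14,-.045,'wrench')):
        g=A[(A[:,2]>lo)&(A[:,2]<hi)&(A[:,1]>y0)&(A[:,1]<y1)&(A[:,0]>(.45 if n=='wrench' else .57))&(A[:,0]<.76)]
        if len(g)>8: print(nm,n,len(g),cv2.minAreaRect((g[:,:2]*1000).astype(np.float32)),np.percentile(g,[2,98],axis=0).round(4).tolist())
E
```

```text
1.6833 [0.46914464 0.31902549 0.2531362 ] [-1.79989652e+02 -2.53000556e-02  1.57707659e+02]
table 0.0003393109155881424
0.028 1669 ((466.8440246582031, 320.3834533691406), (59.834590911865234, 60.102142333984375), 24.538570404052734) [0.45552334 0.32783538 0.03520273]
0.045 279 ((454.3442077636719, 323.83905029296875), (49.710655212402344, 27.44080924987793), 68.69971466064453) [0.45180284 0.33004041 0.05940661]
0.09 439 ((463.778076171875, 318.58984375), (40.510677337646484, 36.687095642089844), 63.51724624633789) [0.45071673 0.31775572 0.10130339]
0.105 1656 ((464.24151611328125, 320.00860595703125), (35.04869842529297, 36.399845123291016), 72.65547180175781) [0.4630028  0.31986    0.11280962]
0.118 381 ((465.06634521484375, 319.8536071777344), (10.349041938781738, 38.462215423583984), 25.21489143371582) [0.46466716 0.32012938 0.1199919 ]
top pad 324 ((669.900634765625, 75.4673843383789), (47.75315475463867, 91.5475845336914), 89.14765167236328) [[0.6256, 0.0644, 0.0453], [0.7126, 0.0989, 0.0586]]
top stop 428 ((666.6619873046875, 194.07363891601562), (92.93671417236328, 32.0088310
[... 747 characters left out ...]
0.0973, 0.0567]]
scene stop 824 ((666.9772338867188, 192.31234741210938), (94.90876007080078, 30.955242156982422), 1.0058948993682861) [[0.6239, 0.1775, 0.048], [0.7125, 0.2073, 0.0572]]
scene bed+y 2848 ((667.7830200195312, 163.24111938476562), (110.9366455078125, 127.8837661743164), 0.8436838388442993) [[0.6164, 0.1019, 0.016], [0.7216, 0.2249, 0.0236]]
scene nut 129 ((671.986572265625, -36.50454330444336), (24.582250595092773, 31.609468460083008), 6.716220378875732) [[0.6604, -0.0436, 0.0903], [0.6824, -0.0215, 0.0965]]
scene wrench 1001 ((594.2762451171875, -70.24296569824219), (229.4619140625, 37.580081939697266), 13.238707542419434) [[0.4905, -0.1068, 0.076], [0.6999, -0.0461, 0.0867]]
```

View pics/w1.png

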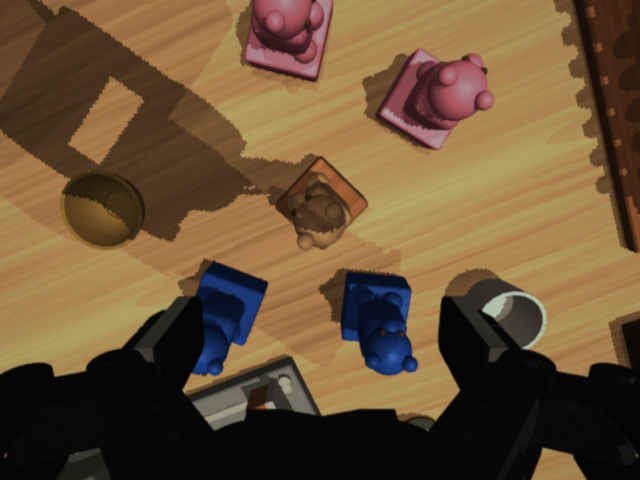

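The wrist view shows the wooden figure at (322,207). Its ears lie along about 115° in world, so the fingers should close on that line (its y, 36 mm), clear of the muzzle. Foot centre is about (0.467, 0.320).

Call:
send_rows --rows "0.6 0 0 0 -1; 0.6 0 0 0 -1; 0.6 0 0 0 -1; 0.6 0 0 0 -1; 0.6 0 0 0 -1; 0.6 0 0 0 -1; 0.6 0 0 0 -1; 0.6 0 0 0 -1; 0.6 0 0 0 -0.25; 0.6 0.08 0.11 0 0; 0.6 0 0 1 0; 0.6 0 0 1 0; 0.6 0 0 1 0; 0.6 0 0 1 0; 0.6 0 0 1 0; 0.6 0 0 1 0; 0.6 0 0 1 0; 0.6 0 0 0.8 0; 0.6 0 0 0.6 0; 0.6 0 0 0.4 0"

```text
time_s: 3.4
eef_pos: [0.4664, 0.3204, 0.076]
tool_rot: [180.0, -0.1, -155.2]
ft_force: [0.1, 0.1, -0.3]
opening: 0.0682
finger_force: 0.0
```

Call:
send_rows --rows "0.6 0 0 0 0; 0.6 0 0 0 0; -1 0 0 0 0; -1 0 0 0 0; -1 0 0 0 0; -1 0 0 0 0; -1 0 0 0 0; -1 0 0 0 0; -1 0 0 0 0; -1 0 0 0 0" --grip_force 35

```text
time_s: 4.23
eef_pos: [0.4674, 0.3203, 0.0782]
tool_rot: [180.0, 0.1, -155.0]
ft_force: [0.1, -2.3, 6.7]
opening: 0.0355
finger_force: 34.8
```

Call:
send_rows --rows "-1 0 0 -0.5 0; -1 0 0 -1 0; -1 0 0 -1 0; -1 0 0 -1 0; -1 0 0 -1 0; -1 0 0 -1 0; -1 0 0 -1 0; -1 0 0 -1 0; -1 0 0 -0.5 0; -1 0 0 0 0"

```text
time_s: 5.07
eef_pos: [0.4675, 0.3204, 0.2396]
tool_rot: [180.0, 0.2, -155.0]
ft_force: [0.1, -0.1, -3.8]
opening: 0.0357
finger_force: 35.7
```

Call:
send_rows --rows "-1 -0.2 -0.45 0 0; -1 -0.41 -0.95 0 0; -1 -0.41 -0.95 0 0; -1 -0.41 -0.95 0 0; -1 -0.41 -0.95 0 0; -1 -0.41 -0.95 0 0; -1 -0.41 -0.95 0 0; -1 -0.41 -0.95 0 0; -1 -0.41 -0.95 0 0; -1 -0.41 -0.95 0 0; -1 -0.41 -0.95 0 0; -1 -0.41 -0.95 0 0; -1 -0.41 -0.95 0 0; -1 -0.2 -0.45 0 0; -1 0 0 0 1; -1 0 0 0 1; -1 0 0 0 1; -1 0 0 0 1; -1 0 0 0 0.2; -1 0 0 0 0"

```text
time_s: 6.73
eef_pos: [0.6672, 0.142, 0.2362]
tool_rot: [-180.0, -0.1, -179.0]
ft_force: [-0.1, 0.0, -3.4]
opening: 0.0357
finger_force: 35.5
```

```bash
python3 - <<'E'
from h import *
o=bot.get_obs(); print(o['time_s'],o['eef_pos'],o['tool_rot'],o['opening'],o['ft_force'])
for n in('wrist','scene'):
    im,d,W=cloud(n); cv2.imwrite(f'pics/{n}2.png',im)
    q=W.reshape(-1,3)
    for lo,hi,y0,y1,nm in((.047,.062,.06,.13,'pad'),(.047,.062,.165,.24,'stop'),(.15,.185,.09,.19,'foot')):
        g=q[(q[:,2]>lo)&(q[:,2]<hi)&(q[:,1]>y0)&(q[:,1]<y1)&(q[:,0]>.57)&(q[:,0]<.76)]
        if len(g)>8: print(n,nm,len(g),cv2.minAreaRect((g[:,:2]*1000).astype(np.float32)),np.percentile(g,[1,99],axis=0).round(4).tolist())
a=cv2.imread('pics/wrist2.png'); b=cv2.imread('pics/scene2.png')[170:380,190:470]
cv2.imwrite('pics/c2.png',np.hstack([cv2.resize(a,(400,300)),cv2.resize(b,(400,300))]))
E
```

```text
6.7333 [0.66717575 0.14202927 0.2362376 ] [-1.79994596e+02 -9.43586234e-02 -1.78995040e+02] 0.035748166028162144 [-0.08821672  0.04217115 -3.42221073]
wrist pad 2923 ((667.114013671875, 79.94551849365234), (89.34925079345703, 36.32860565185547), 1.0483652353286743) [[0.6229, 0.0621, 0.0478], [0.7107, 0.0975, 0.0563]]
wrist stop 3144 ((665.6477661132812, 193.01028442382812), (94.2893295288086, 31.286325454711914), 1.0096522569656372) [[0.6199, 0.1771, 0.0495], [0.7099, 0.2085, 0.0576]]
wrist foot 1175 ((636.7365112304688, 141.99002075195312), (1.4694476127624512, 58.26122283935547), 0.585781991481781) [[0.636, 0.1138, 0.1611], [0.6372, 0.1703, 0.1848]]
scene pad 614 ((669.4349975585938, 79.31965637207031), (91.50094604492188, 36.30067443847656), 0.8476041555404663) [[0.6255, 0.0617, 0.0475], [0.7138, 0.0975, 0.0574]]
scene stop 811 ((666.4741821289062, 192.33694458007812), (94.99955749511719, 30.963468551635742), 0.9318525195121765) [[0.6227, 0.1771, 0.049], [0.7127, 0.2077, 0.058]]
scene foot 268 ((685.768798828125, 154.88995361328125), (38.017452239990234, 77.55128479003906), 41.536415100097656) [[0.6596, 0.114, 0.1586], [0.6988, 0.1717, 0.1844]]
```

View pics/c2.png

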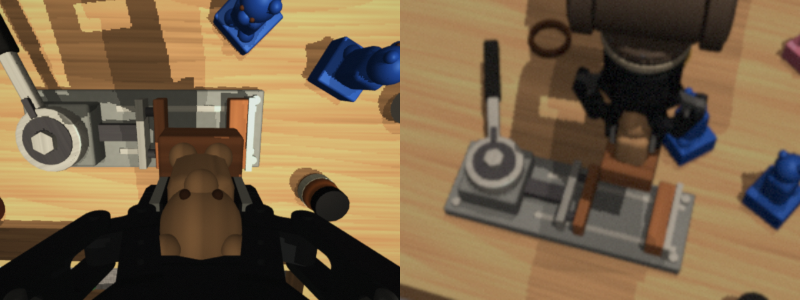

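The figure hangs straight in the gripper, over the gap (wrist panel: foot at (200,145), between jaws at (160,130) and (237,130)). Lowering.

Call:
send_rows --rows "-1 0 -0.1 0.5 0; -1 0 0 1 0; -1 0 0 1 0; -1 0 0 1 0; -1 0 0 1 0; -1 0 0 1 0; -1 0 0 0.6 0; -1 0 0 0.3 0; -1 0 0 0.15 0; -1 0 0 0.1 0; -1 0 0 0 0; -1 0 0 0 0"

```text
time_s: 7.83
eef_pos: [0.6679, 0.1402, 0.1052]
tool_rot: [180.0, 0.1, -179.1]
ft_force: [0.3, 1.1, -3.3]
opening: 0.0355
finger_force: 35.5
```

Call:
send_rows --rows "-1 0 0 0.1 0; -1 0 0 0.1 0; -1 0 0 0.05 0; -1 0 0 0.05 0; -1 0 0 0 0; -1 0 0 0 0"

```text
time_s: 8.33
eef_pos: [0.6675, 0.1402, 0.0983]
tool_rot: [180.0, -0.0, -179.1]
ft_force: [0.5, -0.1, -1.7]
opening: 0.0359
finger_force: 35.6
```

Call:
send_rows --rows "-1 0 0 0.05 0; -1 0 0 0 0; -1 0 0 0 0"

```text
time_s: 8.58
eef_pos: [0.6676, 0.1401, 0.0983]
tool_rot: [180.0, 0.0, -179.1]
ft_force: [-2.8, -1.4, 5.1]
opening: 0.0356
finger_force: 36.2
```

Call:
send_rows --rows "0.3 0 0 0 0; 0.3 0 0 0 0; 0.3 0 0 0 0; 0.3 0 0 0 0; 0.3 0 0 0 0; 0.3 0 0 -0.3 0; 0.3 0 0 -1 0; 0.3 0 0 -1 0; 0.3 0 0 -1 0; 0.3 0 0 -1 0; 0.3 0 0 -1 0; 0.3 0 0 -1 0; 0.3 0 0 -1 0; 0.3 0 0 0 0"

```text
time_s: 9.75
eef_pos: [0.6686, 0.1403, 0.2482]
tool_rot: [180.0, 0.4, -179.1]
ft_force: [0.4, -0.3, 0.4]
opening: 0.0556
finger_force: 0.0
```

```bash
cat > m.py <<'E'
from h import *
import sys
o=bot.get_obs(); print(o['time_s'],o['eef_pos'],o['tool_rot'],o['ft_force'])
for n in sys.argv[1:]:
    im,d,W=cloud(n); cv2.imwrite(f'pics/{n}_{o["time_s"]:.0f}.png',im)
    q=W.reshape(-1,3)
    for lo,hi,x0,x1,y0,y1,nm in((.047,.062,.57,.76,.06,.135,'pad'),(.047,.062,.57,.76,.172,.24,'stop'),(.049,.062,.6,.73,.104,.172,'foot'),(.12,.15,.6,.73,.09,.2,'head'),(.076,.09,.45,.58,-.16,.04,'grip')):
        g=q[(q[:,2]>lo)&(q[:,2]<hi)&(q[:,1]>y0)&(q[:,1]<y1)&(q[:,0]>x0)&(q[:,0]<x1)]
        if len(g)>8: print(n,nm,len(g),cv2.minAreaRect((g[:,:2]*1000).astype(np.float32)),np.percentile(g,[1,99],axis=0).round(4).tolist())
E
python3 m.py top scene
```

```text
9.75 [0.66863186 0.14031285 0.24815058] [ 179.96110221    0.37556883 -179.06661654] [ 0.36356    -0.28104723  0.40979406]
top pad 119 ((672.2532348632812, 66.60638427734375), (93.62054443359375, 23.201614379882812), 12.820367813110352) [[0.6249, 0.0643, 0.0487], [0.7152, 0.0853, 0.0595]]
top grip 338 ((533.7706909179688, -85.64319610595703), (102.54426574707031, 22.859088897705078), 21.509675979614258) [[0.4856, -0.1105, 0.0763], [0.5785, -0.0612, 0.0881]]
scene pad 854 ((668.5562744140625, 97.97819519042969), (91.44583892822266, 73.11739349365234), 1.20017409324646) [[0.6259, 0.0618, 0.048], [0.7138, 0.1335, 0.0576]]
scene stop 813 ((666.9336547851562, 192.33135986328125), (94.1795654296875, 30.911344528198242), 0.9774467945098877) [[0.6232, 0.1771, 0.0488], [0.7128, 0.2077, 0.0577]]
scene foot 537 ((669.1171264648438, 139.3460235595703), (61.12691879272461, 59.86615753173828), 0.5783599615097046) [[0.6409, 0.11, 0.05], [0.6987, 0.169, 0.0606]]
scene head 370 ((666.2166748046875, 138.6466522216797), (38.66931915283203, 35.604942321777344), 34.67182159423828) [[0.6468, 0.1216, 0.1203], [0.6844, 0.1579, 0.1411]]
scene grip 456 ((532.375, -86.96270751953125), (103.19932556152344, 22.066722869873047), 22.645370483398438) [[0.4847, -0.111, 0.0772], [0.5786, -0.0624, 0.0858]]
```

Call:
send_rows --rows "0.3 0.55 -0.92 0 0; 0.3 0.55 -0.92 0 0; 0.3 0.55 -0.92 0 0; 0.3 0.55 -0.92 0 0; 0.3 0.55 -0.92 0 0; 0.3 0.55 -0.92 0 0; 0.3 0.55 -0.92 0 0; 0.3 0.55 -0.92 0 0; 0.3 0.55 -0.92 0 0; 0.3 0.55 -0.92 0 0; 0.3 0.55 -0.92 0 0; 0.3 0.55 -0.92 0 0; 0.3 0 0 0 -1; 0.3 0 0 0 -1; 0.3 0 0 0 -1; 0.3 0 0 0 -0.6; 0.3 0 0 0 0; 0.3 0 0 0 0"

```text
time_s: 11.35
eef_pos: [0.5388, -0.0827, 0.2426]
tool_rot: [179.9, -0.1, -158.6]
ft_force: [-0.5, 0.5, -1.1]
opening: 0.0558
finger_force: 0.0
```

```bash
python3 m.py wrist
```

```text
11.35 [ 0.53880566 -0.08269349  0.24256336] [ 1.79948040e+02 -6.00666519e-02 -1.58567739e+02] [-0.54586596  0.49276727 -1.10361005]
wrist pad 22 ((680.1050415039062, 97.60826110839844), (28.367551803588867, 72.15718078613281), 1.6686726808547974) [[0.6655, 0.0746, 0.0491], [0.6949, 0.1324, 0.0619]]
wrist stop 196 ((642.2544555664062, 196.93202209472656), (28.27093505859375, 8.654498100280762), 66.03929901123047) [[0.6333, 0.1863, 0.0529], [0.6507, 0.2078, 0.057]]
wrist foot 22 ((680.9260864257812, 127.84000396728516), (33.115543365478516, 4.472897052764893), 21.521926879882812) [[0.6655, 0.1224, 0.0543], [0.695, 0.1356, 0.0619]]
wrist head 258 ((656.5502319335938, 125.0909194946289), (6.724632740020752, 18.96654510498047), 49.81362533569336) [[0.6497, 0.1211, 0.12], [0.6643, 0.1328, 0.129]]
wrist grip 4075 ((533.0538330078125, -85.95535278320312), (105.64604949951172, 22.046104431152344), 21.60811424255371) [[0.4836, -0.1115, 0.079], [0.5782, -0.0626, 0.0848]]
```

Call:
send_rows --rows "0.3 0 0 0.5 0; 0.3 0 0 1 0; 0.3 0 0 1 0; 0.3 0 0 1 0; 0.3 0 0 1 0; 0.3 0 0 1 0; 0.3 0 0 1 0; 0.3 0 0 1 0; 0.3 0 0 0.6 0; 0.3 0 0 0.25 0; -0.34 0 0 0 0; -0.34 0 0 0 0; -0.34 0 0 0 0; -0.34 0 0 0 0; -0.34 0 0 0 0" --grip_force 20

```text
time_s: 12.65
eef_pos: [0.5394, -0.0828, 0.077]
tool_rot: [-180.0, 0.1, -158.5]
ft_force: [0.2, 0.3, 0.0]
opening: 0.0284
finger_force: 0.0
```

Call:
send_rows --rows "-0.34 0 0.2 0 0.3; -0.34 -0.013 0.424 0 0.6; -0.34 -0.013 0.424 0 0.6; -0.34 -0.013 0.424 0 0.6; -0.34 -0.013 0.424 0 0.6; -0.34 -0.013 0.424 0 0.6; -0.34 -0.013 0.424 0 0.6; -0.34 -0.013 0.424 0 0.6"

```text
time_s: 13.32
eef_pos: [0.53, -0.0211, 0.0768]
tool_rot: [-180.0, 0.1, 175.6]
ft_force: [1.4, -9.0, -2.2]
opening: 0.0283
finger_force: 4.2
```

Call:
send_rows --rows "-0.34 -0.013 0.424 0 0.6; -0.34 -0.013 0.424 0 0.6; -0.34 -0.013 0.424 0 0.6; -0.34 -0.013 0.424 0 0.6"

```text
time_s: 13.65
eef_pos: [0.5368, 0.0122, 0.0768]
tool_rot: [-180.0, 0.1, 161.9]
ft_force: [2.5, -8.3, -0.7]
opening: 0.028
finger_force: 4.1
```

Call:
send_rows --rows "-0.34 -0.013 0.424 0 0.6; -0.34 -0.013 0.424 0 0.6; -0.34 -0.005 0.24 0 0.33; -0.34 0 0 0 0; -0.34 -0.013 -0.424 0 -0.6; -0.34 -0.035 -0.705 0 -1; -0.34 -0.035 -0.705 0 -1; -0.34 -0.035 -0.705 0 -1; -0.34 -0.035 -0.705 0 -1; -0.34 -0.035 -0.705 0 -1; -0.34 -0.035 -0.705 0 -1; -0.34 -0.035 -0.705 0 -1; -0.34 -0.035 -0.705 0 -1; -0.34 -0.023 -0.565 0 -0.8; -0.34 -0.005 -0.282 0 -0.4; -0.34 0 0 0 0"

```text
time_s: 14.98
eef_pos: [0.5481, -0.1012, 0.0767]
tool_rot: [-180.0, 0.0, -150.6]
ft_force: [-0.8, 0.1, 1.6]
opening: 0.0286
finger_force: 0.1
```

```bash
python3 m.py scene
```

```text
14.9833 [ 0.54807698 -0.10119076  0.07672138] [-1.79951933e+02  4.97142801e-02 -1.50555262e+02] [-0.77120085  0.09250981  1.59732605]
scene pad 848 ((668.567138671875, 101.19403076171875), (92.37571716308594, 65.66126251220703), 1.9204742908477783) [[0.6254, 0.069, 0.0481], [0.7139, 0.133, 0.0579]]
scene stop 816 ((667.4158935546875, 192.35963439941406), (94.81700897216797, 30.912004470825195), 0.9649224281311035) [[0.6228, 0.1771, 0.0489], [0.7132, 0.2077, 0.0583]]
scene foot 562 ((670.6656494140625, 136.72076416015625), (84.65433502197266, 65.32814025878906), 0.07182148098945618) [[0.6405, 0.1041, 0.0497], [0.7003, 0.1691, 0.0614]]
scene head 370 ((666.3444213867188, 141.27725219726562), (35.328102111816406, 39.330509185791016), 58.51521301269531) [[0.6475, 0.1215, 0.1209], [0.6839, 0.158, 0.1418]]
scene grip 331 ((551.5098266601562, -94.71615600585938), (50.223670959472656, 54.117271423339844), 83.68108367919922) [[0.5255, -0.1201, 0.0765], [0.5792, -0.0733, 0.0889]]
```

Call:
send_rows --rows "-0.34 -0.005 0.282 0 0.4; -0.34 -0.023 0.565 0 0.8; -0.34 -0.023 0.565 0 0.8; -0.34 -0.023 0.565 0 0.8; -0.34 -0.023 0.565 0 0.8; -0.34 -0.023 0.565 0 0.8; -0.34 -0.023 0.565 0 0.8; -0.34 -0.023 0.565 0 0.8; -0.34 -0.023 0.565 0 0.8; -0.34 -0.023 0.565 0 0.8; -0.34 -0.023 0.565 0 0.8; -0.34 -0.023 0.565 0 0.8; -0.34 -0.01 0.353 0 0.5"

```text
time_s: 16.12
eef_pos: [0.5446, 0.032, 0.0767]
tool_rot: [-180.0, 0.1, 153.5]
ft_force: [1.3, -10.0, -0.0]
opening: 0.0279
finger_force: 4.1
```

Call:
send_rows --rows "-0.34 0 0 0 0; -0.34 -0.013 -0.424 0 -0.6; -0.34 -0.035 -0.705 0 -1; -0.34 -0.035 -0.705 0 -1; -0.34 -0.035 -0.705 0 -1; -0.34 -0.035 -0.705 0 -1; -0.34 -0.035 -0.705 0 -1; -0.34 -0.035 -0.705 0 -1; -0.34 -0.035 -0.705 0 -1; -0.34 -0.035 -0.705 0 -1; -0.34 -0.023 -0.565 0 -0.8; -0.34 -0.005 -0.212 0 -0.3; -0.34 0 0 0 0"

```text
time_s: 17.2
eef_pos: [0.5478, -0.1004, 0.0765]
tool_rot: [-180.0, 0.0, -150.6]
ft_force: [-0.2, 0.6, 0.4]
opening: 0.0283
finger_force: 0.2
```

```bash
python3 m.py scene
```

```text
17.2 [ 0.54783013 -0.10041523  0.07648127] [-1.79979402e+02  2.56981343e-02 -1.50644840e+02] [-0.22819993  0.56498239  0.39735285]
scene pad 827 ((668.2738647460938, 106.22212219238281), (91.47004699707031, 56.198848724365234), 1.0097886323928833) [[0.625, 0.0785, 0.0476], [0.7131, 0.1332, 0.0572]]
scene stop 846 ((667.613037109375, 189.741455078125), (94.35153198242188, 36.20586013793945), 0.961983859539032) [[0.6223, 0.1725, 0.0491], [0.7129, 0.2077, 0.0583]]
scene foot 750 ((669.0226440429688, 137.98355102539062), (67.87390899658203, 89.54081726074219), 89.99864959716797) [[0.6283, 0.1043, 0.0498], [0.7125, 0.1715, 0.0598]]
scene head 369 ((665.726318359375, 142.70106506347656), (39.14735412597656, 34.54901123046875), 30.9908447265625) [[0.6472, 0.1259, 0.1203], [0.6842, 0.162, 0.1407]]
scene grip 332 ((552.2581176757812, -96.0871353149414), (49.445316314697266, 54.32382583618164), 87.3013687133789) [[0.5258, -0.1199, 0.0771], [0.5794, -0.074, 0.0888]]
```

Call:
send_rows --rows "-0.34 -0.005 0.282 0 0.4; -0.34 -0.023 0.565 0 0.8; -0.34 -0.023 0.565 0 0.8; -0.34 -0.023 0.565 0 0.8; -0.34 -0.013 0.424 0 0.6; -0.34 -0.013 0.424 0 0.6; -0.34 -0.005 0.282 0 0.4; -0.34 -0.005 0.282 0 0.4"

```text
time_s: 17.92
eef_pos: [0.5299, -0.0351, 0.0765]
tool_rot: [-179.9, 0.1, -178.3]
ft_force: [3.2, -8.6, -4.5]
opening: 0.0285
finger_force: 4.5
```

Call:
send_rows --rows "-0.34 -0.005 0.282 0 0.4; -0.34 -0.005 0.282 0 0.4; -0.34 -0.005 0.282 0 0.4"

```text
time_s: 18.17
eef_pos: [0.5306, -0.0185, 0.0765]
tool_rot: [-179.9, 0.2, 174.8]
ft_force: [4.2, -10.4, -4.5]
opening: 0.0282
finger_force: 5.2
```

Call:
send_rows --rows "-0.34 -0.005 0.282 0 0.4; -0.34 -0.005 0.282 0 0.4"

```text
time_s: 18.33
eef_pos: [0.5321, -0.0075, 0.0765]
tool_rot: [-179.9, 0.2, 170.2]
ft_force: [4.2, -12.3, -5.0]
opening: 0.028
finger_force: 5.7
```

Call:
send_rows --rows "-0.34 -0.005 0.282 0 0.4; -0.34 -0.005 0.282 0 0.4; -0.34 -0.005 0.282 0 0.4"

```text
time_s: 18.58
eef_pos: [0.536, 0.0088, 0.0766]
tool_rot: [-180.0, 0.2, 163.4]
ft_force: [5.1, -14.2, -4.9]
opening: 0.028
finger_force: 6.5
```

Call:
send_rows --rows "-0.34 -0.005 0.282 0 0.4; -0.34 -0.005 0.282 0 0.4"

```text
time_s: 18.75
eef_pos: [0.5396, 0.0193, 0.0766]
tool_rot: [-180.0, 0.2, 158.8]
ft_force: [5.2, -17.2, -3.9]
opening: 0.0281
finger_force: 7.0
```

Call:
send_rows --rows "-0.34 -0.005 0.282 0 0.4; -0.34 -0.005 0.282 0 0.4; -0.34 0 0.07 0 0.1; -0.34 0 0 0 0"

```text
time_s: 19.08
eef_pos: [0.5444, 0.0309, 0.0766]
tool_rot: [-180.0, 0.2, 153.7]
ft_force: [2.2, -15.0, -2.0]
opening: 0.0283
finger_force: 6.3
```

```bash
python3 m.py scene; python3 - <<'E'
from h import *
from scipy.spatial.transform import Rotation as R
for _ in range(4):
    o=bot.get_obs(); r=R.from_euler('xyz',o['tool_rot'],degrees=True); print(r.inv().apply(o['ft_force']),np.array(o['finger_force']),o['eef_pos']); bot.snapshot('scene')
E
```

```text
19.0833 [0.54444998 0.03090682 0.0765978 ] [-1.79966965e+02  1.71347524e-01  1.53736313e+02] [  2.17946834 -15.01565832  -2.03283116]
scene pad 812 ((668.54931640625, 110.58747863769531), (90.94710540771484, 47.60416793823242), 0.9298905730247498) [[0.6254, 0.0872, 0.0483], [0.7133, 0.133, 0.0573]]
scene stop 897 ((667.3301391601562, 189.74647521972656), (95.58564758300781, 36.13831329345703), 0.9029443860054016) [[0.6225, 0.1726, 0.0487], [0.7127, 0.2076, 0.0584]]
scene foot 779 ((669.2110595703125, 137.989990234375), (67.91780853271484, 89.72559356689453), 89.91371154785156) [[0.6269, 0.1043, 0.0499], [0.7126, 0.1715, 0.0603]]
scene head 365 ((665.3842163085938, 147.83766174316406), (34.88412857055664, 38.011783599853516), 60.14506912231445) [[0.6473, 0.1287, 0.1209], [0.6838, 0.1651, 0.141]]
scene grip 247 ((557.5167846679688, 16.407381057739258), (44.54722213745117, 41.09703826904297), 27.848190307617188) [[0.5329, 0.0032, 0.0769], [0.5794, 0.039, 0.0891]]
[-10.49156773 -13.03170357   1.93818345] 6.280777305364609 [0.54434836 0.03078952 0.07658086]
[ -9.86932622 -13.32106391   2.13877397] 6.30324125289917 [0.54433326 0.03074165 0.07658718]
[ -9.80446694 -12.83821956   1.88160318] 6.3074831664562225 [0.54432395 0.030717   0.07659288]
[ -9.78730706 -11.97962327   2.46558477] 6.308295428752899 [0.54427851 0.03068134 0.0765772 ]
```

Call:
send_rows --rows "-0.34 -0.013 -0.424 0 -0.6; -0.34 -0.035 -0.705 0 -1; -0.34 -0.035 -0.705 0 -1; -0.34 -0.035 -0.705 0 -1; -0.34 -0.013 -0.424 0 -0.6; -0.34 0 0 0 0; -0.34 -0.005 0.282 0 0.4; -0.34 -0.005 0.282 0 0.4; -0.34 -0.005 0.282 0 0.4; -0.34 -0.005 0.212 0 0.3"

```text
time_s: 20.17
eef_pos: [0.5316, -0.0034, 0.0764]
tool_rot: [-180.0, 0.0, 169.0]
ft_force: [-1.0, -5.5, 0.3]
opening: 0.0283
finger_force: 2.3
```

Call:
send_rows --rows "-0.34 -0.001 0.14 0 0.2; -0.34 -0.001 0.14 0 0.2"

```text
time_s: 20.33
eef_pos: [0.5327, 0.0013, 0.0764]
tool_rot: [-179.9, 0.0, 166.8]
ft_force: [-1.8, -11.6, 0.0]
opening: 0.0286
finger_force: 6.3
```

Call:
send_rows --rows "-0.34 -0.001 0.14 0 0.2; -0.34 -0.001 0.14 0 0.2"

```text
time_s: 20.5
eef_pos: [0.5341, 0.0063, 0.0764]
tool_rot: [-179.9, 0.0, 164.5]
ft_force: [-1.2, -13.3, -0.3]
opening: 0.028
finger_force: 6.5
```

Call:
send_rows --rows "-0.34 -0.001 0.14 0 0.2; -0.34 -0.001 0.14 0 0.2"

```text
time_s: 20.67
eef_pos: [0.5357, 0.0116, 0.0764]
tool_rot: [-179.9, 0.0, 162.2]
ft_force: [-0.9, -13.7, -0.2]
opening: 0.0284
finger_force: 6.7
```

Call:
send_rows --rows "-0.34 -0.001 0.14 0 0.2; -0.34 -0.001 0.14 0 0.2"

```text
time_s: 20.83
eef_pos: [0.5375, 0.0168, 0.0765]
tool_rot: [-179.9, 0.1, 159.9]
ft_force: [-0.8, -14.8, 0.4]
opening: 0.0283
finger_force: 7.0
```

```bash
python3 m.py scene | egrep '^[0-9]|pad|head'; python3 m.py top | egrep 'pad'
```

```text
20.8333 [0.53749039 0.01678783 0.07645553] [-1.79929054e+02  5.05399106e-02  1.59896042e+02] [ -0.78289058 -14.80502388   0.35717658]
scene pad 813 ((668.9073486328125, 110.03846740722656), (91.45294189453125, 48.92760467529297), 0.9094663858413696) [[0.625, 0.086, 0.0481], [0.7135, 0.1335, 0.0575]]
scene head 372 ((665.3713989257812, 145.6209716796875), (39.916072845458984, 34.564571380615234), 32.34370040893555) [[0.6464, 0.1287, 0.1205], [0.6838, 0.1652, 0.141]]
top pad 359 ((669.825439453125, 111.03533172607422), (45.6513557434082, 90.89550018310547), 89.93547821044922) [[0.6254, 0.0882, 0.0482], [0.7125, 0.1329, 0.0611]]
```

Call:
send_rows --rows "-0.34 -0.001 0.14 0 0.2; -0.34 -0.001 0.14 0 0.2; -0.34 -0.001 0.14 0 0.2"

```text
time_s: 21.18
eef_pos: [0.5406, 0.0244, 0.0765]
tool_rot: [-179.9, 0.1, 156.5]
ft_force: [-0.8, -14.9, -0.5]
opening: 0.0283
finger_force: 7.3
```

Call:
send_rows --rows "-0.34 -0.001 0.14 0 0.2; -0.34 -0.001 0.14 0 0.2"

```text
time_s: 21.35
eef_pos: [0.5429, 0.0295, 0.0764]
tool_rot: [-179.9, 0.1, 154.2]
ft_force: [-0.5, -16.8, -0.7]
opening: 0.0282
finger_force: 7.6
```

```bash
cat > p.py <<'E'
from h import *
for n in('scene','scene','top'):
    im,d,W=cloud(n); q=W.reshape(-1,3)
    g=q[(q[:,2]>.047)&(q[:,2]<.062)&(q[:,1]>.07)&(q[:,1]<.13)&(q[:,0]>.63)&(q[:,0]<.71)]
    e=[np.percentile(h[:,1],3) for x in np.arange(.63,.71,.008) if len(h:=g[abs(g[:,0]-x-.004)<.004])>10]
    print(n,np.mean(e).round(5),bot.get_obs()['finger_force'])
E
python3 p.py
```

```text
scene 0.08804 6.883387863636017
scene 0.08792 6.568596661090851
top 0.10628 6.527593731880188
```

Call:
send_rows --rows "-0.34 -0.013 -0.424 0 -0.6; -0.34 -0.035 -0.705 0 -1; -0.34 -0.035 -0.705 0 -1; -0.34 -0.035 -0.705 0 -1; -0.34 -0.035 -0.705 0 -1; -0.34 -0.035 -0.705 0 -1; -0.34 -0.02 -0.564 0 -0.8; -0.34 0 0 0 0"

```text
time_s: 22.17
eef_pos: [0.5319, -0.0588, 0.0764]
tool_rot: [-180.0, 0.0, -169.0]
ft_force: [1.1, 0.1, 0.6]
opening: 0.028
finger_force: 0.0
```

```bash
python3 p.py
```

```text
scene 0.08547 0.0
scene 0.08557 0.0
top 0.0874 0.0
```

Call:
send_rows --rows "-0.34 -0.005 0.282 0 0.4; -0.34 -0.005 0.282 0 0.4; -0.34 -0.005 0.282 0 0.4; -0.34 -0.001 0.14 0 0.2; -0.34 -0.001 0.14 0 0.2; -0.34 -0.001 0.14 0 0.2"

```text
time_s: 22.82
eef_pos: [0.5288, -0.0318, 0.0763]
tool_rot: [180.0, 0.0, -179.5]
ft_force: [0.4, 0.4, -0.4]
opening: 0.0281
finger_force: 0.0
```

Call:
send_rows --rows "-0.34 -0.001 0.14 0 0.2; -0.34 -0.001 0.14 0 0.2; -0.34 -0.001 0.14 0 0.2; -0.34 -0.001 0.14 0 0.2"

```text
time_s: 23.15
eef_pos: [0.5291, -0.0206, 0.0764]
tool_rot: [180.0, 0.0, 176.0]
ft_force: [-0.5, 0.2, 0.1]
opening: 0.0281
finger_force: 0.2
```

Call:
send_rows --rows "-0.34 -0.001 0.14 0 0.2; -0.34 -0.001 0.14 0 0.2; -0.34 -0.001 0.14 0 0.2; -0.34 -0.001 0.14 0 0.2"

```text
time_s: 23.48
eef_pos: [0.5302, -0.0095, 0.0763]
tool_rot: [180.0, 0.0, 171.4]
ft_force: [0.5, 0.3, 0.5]
opening: 0.0279
finger_force: 0.2
```

Call:
send_rows --rows "-0.34 -0.001 0.14 0 0.2; -0.34 -0.001 0.14 0 0.2; -0.34 -0.001 0.14 0 0.2"

```text
time_s: 23.73
eef_pos: [0.5317, -0.0018, 0.0764]
tool_rot: [-180.0, 0.0, 168.0]
ft_force: [-0.7, -11.3, -1.2]
opening: 0.028
finger_force: 5.6
```

Call:
send_rows --rows "-0.34 -0.001 0.14 0 0.2; -0.34 -0.001 0.14 0 0.2; -0.34 -0.001 0.14 0 0.2"

```text
time_s: 23.98
eef_pos: [0.5337, 0.0058, 0.0764]
tool_rot: [-179.9, 0.0, 164.5]
ft_force: [-0.8, -13.5, -0.3]
opening: 0.0282
finger_force: 6.4
```

Call:
send_rows --rows "-0.34 -0.001 0.14 0 0.2; -0.34 -0.001 0.14 0 0.2; -0.34 -0.001 0.14 0 0.2; -0.34 -0.001 0.14 0 0.2; -0.34 -0.001 0.14 0 0.2; -0.34 -0.001 0.14 0 0.2; -0.34 -0.001 0.14 0 0.2; -0.34 -0.001 0.14 0 0.2; -0.34 -0.001 0.14 0 0.2"

```text
time_s: 24.73
eef_pos: [0.5424, 0.029, 0.0764]
tool_rot: [-179.9, 0.1, 154.2]
ft_force: [-1.1, -16.2, -0.2]
opening: 0.0281
finger_force: 7.5
```

```bash
python3 p.py
```

```text
scene 0.08794 6.831736117601395
scene 0.08803 6.516670882701874
top 0.10565 6.476492285728455
```

Call:
send_rows --rows "0.1 0 -0.25 0 0; 0.1 0 -0.25 0 0; 0.1 0 0 0 0; 0.1 0 0 0 0; 0.1 0 0 0 0"

```text
time_s: 25.3
eef_pos: [0.5381, 0.0206, 0.0763]
tool_rot: [180.0, 0.0, 154.4]
ft_force: [1.1, 0.8, -0.1]
opening: 0.0469
finger_force: 0.0
```

```bash
python3 p.py; python3 m.py top|egrep '^[0-9]|grip'
```

```text
scene 0.08803 0.0
scene 0.08802 0.0
top 0.09895 0.0
25.45 [0.53821826 0.02053475 0.07630989] [1.79991185e+02 3.93480140e-03 1.54398069e+02] [-0.65059017 -0.16704546 -0.49303942]
```

Letting go at the end of the working stroke leaves the jaw where it is; only a return stroke lets it back off. Lifting away clear of the wrench and checking.

Call:
send_rows --rows "0.1 0 0 -0.5 0; 0.1 0 0 -1 0; 0.1 0 0 -1 0; 0.1 0 0 -1 0; 0.1 0 0 -1 0; 0.1 0 0 -1 0; 0.1 0 0 -1 0; 0.1 0 0 -1 0; 0.1 0.5 -0.5 -0.5 0; 0.1 1 -1 0 0; 0.1 1 -1 0 0; 0.1 1 -1 0 0; 0.1 1 -1 0 0; 0.1 0 0 0 0; 0.1 0 0 0 0; 0.1 0 0 0 0; 0.1 0 0 0 0"

```text
time_s: 26.92
eef_pos: [0.4189, -0.0219, 0.2366]
tool_rot: [180.0, 0.0, 154.4]
ft_force: [-0.4, -0.9, 0.1]
opening: 0.0468
finger_force: 0.0
```

```bash
python3 p.py; python3 m.py scene top; cd pics; python3 -c "
import cv2,numpy as np
a=cv2.imread('scene_27.png');b=cv2.imread('top_27.png')
cv2.imwrite('fin.png',np.hstack([cv2.resize(a[150:390,130:530],(500,300)),cv2.resize(b[130:290,150:310],(300,300))]))"; ls
```

```text
scene 0.088 0.0
scene 0.08805 0.0
top 0.08967 0.0
27.0667 [ 0.41859087 -0.02180324  0.23616531] [ 1.79995344e+02 -1.35561953e-02  1.54426424e+02] [ 0.42344645 -0.34192037  0.32495995]
scene pad 814 ((668.8692016601562, 110.66409301757812), (90.66832733154297, 47.79619216918945), 0.8781946301460266) [[0.6253, 0.0872, 0.0479], [0.7131, 0.1334, 0.0573]]
scene stop 898 ((667.75537109375, 189.7733154296875), (94.1286392211914, 36.17626953125), 0.8012484908103943) [[0.6228, 0.1726, 0.0489], [0.7127, 0.2076, 0.058]]
scene foot 783 ((668.8213500976562, 137.98834228515625), (89.03952026367188, 67.88478088378906), 0.057029448449611664) [[0.6263, 0.1043, 0.0495], [0.7123, 0.1715, 0.06]]
scene head 370 ((665.8319702148438, 145.58511352539062), (39.702423095703125, 34.9796028137207), 31.45547103881836) [[0.647, 0.1291, 0.1204], [0.6838, 0.1651, 0.1415]]
scene grip 474 ((533.048095703125, 19.382091522216797), (22.198894500732422, 103.19888305664062), 70.3573226928711) [[0.4855, -0.004, 0.0767], [0.5787, 0.0391, 0.0858]]
top pad 419 ((669.8660278320312, 110.88551330566406), (92.07646179199219, 45.1
[... 261 characters left out ...]
foot 354 ((668.525390625, 137.4501190185547), (89.85860443115234, 65.89984130859375), 0.47312813997268677) [[0.6253, 0.1044, 0.0494], [0.7115, 0.1699, 0.0611]]
top head 187 ((664.4662475585938, 148.02272033691406), (33.62689971923828, 38.299354553222656), 48.258792877197266) [[0.6447, 0.13, 0.1204], [0.6824, 0.1654, 0.1412]]
top grip 9 ((564.5425415039062, 1.1001310348510742), (2.649949312210083, 28.213306427001953), 73.1820297241211) [[0.5509, -0.0041, 0.0787], [0.5781, 0.0039, 0.085]]
c2.png
crop1.png
fin.png
scene1.png
scene2.png
scene_10.png
scene_15.png
scene_17.png
scene_19.png
scene_21.png
scene_27.png
top1.png
top_10.png
top_21.png
top_25.png
top_27.png
w1.png
wrist2.png
wrist_11.png
```

View pics/fin.png

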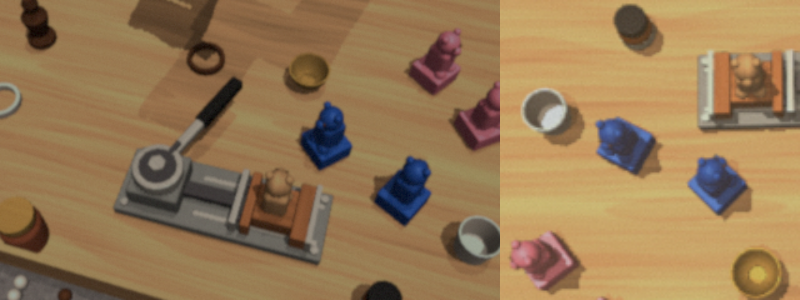

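The figure stands upright at (278,200), clamped between both jaws at mid width. The gripper is clear and nothing else has moved. Handing in.

```bash
python3 -c "
from workcell import bot
print(bot.job_done())"
```

```text
the job is handed in; nothing more can be done
None
```

The figure stands upright, clamped between the jaws at mid-width, with the wrench let go and the other goods unmoved; the squeeze is about 85 N, estimated from wrench force and jaw travel (not measured directly), and the job is handed in at about 27 s.

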